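# Clear the loupe out of the levelling press and make the stroke

## Robot

A 6-joint arm with a two-finger parallel gripper is mounted at the origin on a cart in front of the work surface, level with it; the furniture and walls round the work are solid. World frame = base frame: x ahead of the robot, y to its left, z up, the work surface at z = 0. Lengths are in m, angles in rad, forces in N, time in s.
With the tool pointing down it reaches from about 0.375 to 0.975 m from the base axis. Payload 3.8 kg.
Tool frame: the origin (TCP) lies on the mounting face of the last link; the fingertips stand 173 mm ahead of it and the grasp point (between the pads) lies 155 mm ahead of it; z points along the fingers, y is the line along which they close (so a half turn about z gives the same grasp; the last joint's range is limited). The gripper opens to 85 mm and grips with 20 to 120 N. Pads are 22 mm wide; open, the fingers measure 114 mm over their backs; the gripper's body (76 mm by 85 mm) begins 54 mm behind the grasp point. The pads swing forward as they close: fully open they stand 13 mm farther back than shut.
Start: joints at [1.205, 0.264, 1.604, -0, 1.274, -0.037], TCP at [0.218, 0.639, 0.405] pointing down, gripper open.
Joint ranges: [-2.63, 2.63], [-0.94, 2.18], [0.31, 2.57], [-1.31, 4.45], [0, 2.66], [-2.55, 2.55]. Speed limits (rad/s): [2.57, 2.57, 3.14, 3.14, 3.14, 3.14].

## Interface

Orientations are given as a rotation vector (axis times angle).
In Python, from workcell import bot gives the robot as it stands.
- The arm moves only by the tool drive_tool, never from a script. Its argument "increments" is a list of rows, each an object with "delta_pos": the shift along the tool's x, y, z in mm, a list of three; "turn": the turn about the tool's z in rad; "jaw": the opening, from -1 (shut) to 1 (fully open). A call has 1 to 8 rows; each row shifts and turns the commanded pose from where the row before left it, along the tool's axes as they then stand; what a row does not reach is not made up. A row lasts 1/12 s, in which the tool goes at most 41.7 mm and 7.16 degrees, less where a joint would pass 70% of its speed; a pose out of reach is approached as far as the arm can. A call is refused whole if a number of a shift passes 41.7 or a number of a turn 0.125, either way. A call with a gripper value outside its range is refused whole. The fingers move at their own pace and stop on an object; "grip_force" is the grip in N (left out, the last holds). Time passes only in rows, so rows that do not move let the fingers close. It gives the time, the measured TCP pose, the force, the opening and the grip force at its end, in the units of the state.
- bot.read_state(): the state, without advancing time (a new reading comes with each control period).
- bot.read_camera(name): name is "side" or "top"; returns a dict with "pixels" (384x512x3 uint8, red, green, blue), "fovy" (degrees; the focal length in pixels is half the picture's height over the tangent of half this angle, whatever the lens; pixels are square), "cx", "cy" (the principal point, pixels), "camera_from_world" (4x4, takes a point from world to camera coordinates). Camera axes: x right, y down, z forward; pixel columns grow to the right and rows downward; lengths in m; the calibration is good to about 2 mm. A picture is of the moment at which its call begins. There is no depth.
- bot.finish_job(): hands the job in; it is judged then, once.
The state is a dict: "time": time; "q": joint angles; "joint_vel": joint speeds; "joint_torque": joint torques, N m; "tool_pos": TCP position; "tcp_rot": TCP orientation; "wrist_force": force on the tool from outside, world axes, zero at the start; "torque": the same for the moment, N m; "width": opening from 0.0 (shut) to 1.0 (fully open); "grip_force": force on a finger pad.
Only numpy, scipy, OpenCV 4.12 (cv2) and the standard library are available. Lean on these libraries where they do the work, as an engineer would, in place of code of your own. Each camera call takes 0.05 s, during which the arm holds its last target. There are 200 camera calls.

## Task

A loupe has been left on the base of the specimen levelling press, in the way of its presser bar. Take it off the press and stand it upright on the bench, without tipping it over; then press the round black head of the press all the way down to its stop, so that the bar levels the two specimens, and let it spring back up. Leave everything else on the bench where it is.

Things in the scene. Friction and masses are not known exactly. Their poses are not given: they have to be found in the camera images.
- press: Fixed levelling press. Origin on the bench top; own x points to its back, y to its left, z up. Steel base plate: own x -95 to +85 mm, y -100 to +100 mm, 12 mm thick. Grey guide housing: own x +15 to +75, y -33 to +33 mm, up to 92 mm above the bench. All sizes in its own frame.
- bar_mid (a point): Middle of the underside of the steel presser bar, 58 mm above the bench at rest, at press (-35, 0) mm. Bar: press x -48 to -22, y -80 to +80 mm, 10 mm thick; an 18 mm wide arm at its height runs back from it to the plunger. Under it two resin specimens (31 mm wide, tops 32 mm above the bench) are stuck down at press (-35, +60) and (-35, -60) mm.
- head_top (a point): Top centre of the round black palm head (43 mm wide, 20 mm high) on top of the plunger, on the press at own (+45, 0) mm, 138 mm above the bench at rest. It goes straight down 26 mm with the bar.
- press_head (a joint): Travel of head and bar: 0 = up, 0.026 m = down on its stop. The spring takes about 5 N to start and 14 N at the stop, and lifts the head back. With the loupe under the bar it sticks at about 0.008.
- loupe: Black waisted eyepiece loupe, 36 mm wide, 38 mm high, 32 to 60 g; origin at the centre of its underside, z up its axis. It stands on the base plate (12 mm up) with its rear edge under the front edge of the presser bar, 8 mm below it, so it must come out towards the front of the press (own -x) before it can be lifted; its front half is free.
- cleaner: brown bottle, black cap, 54 mm wide, 132 mm high; bystander left of and behind the press; origin at the centre of its underside
- etchant: white bottle, red cap, 48 mm wide, 115 mm high; bystander at the back left; origin at the centre of its underside
- oil: small yellow bottle, black cap, 34 mm wide, 83 mm high; bystander to the right; origin at the centre of its underside
- swab_jar: clear jar of cotton swabs, 68 mm wide, 82 mm high; bystander to the right; origin at the centre of its underside
- test_block_0: bare steel disc, 64 mm wide, 13 mm thick; bystander to the right; origin at the centre of its underside
- caliper: digital caliper lying flat, 71 x 230 x 16 mm; bystander far right; origin at the centre of its underside
- tweezers: steel tweezers lying beside the press on its +y side, 13 x 121 x 8 mm, long along own y; bystander; origin at the centre of its underside
- mount_1: black resin specimen, 31 mm wide, 21 mm high, on the bench beside the press on its -y side towards the back; bystander; origin at the centre of its underside
Things that resemble listed ones, but are neither listed nor needed, are in the scene too. What is meant by the loupe is not red or turquoise, and is the smaller of those in its own colour.

How it is judged:
By the outcome, as a careful person would: the job done as asked, in the order asked, and still so for the second after the job is handed in, with the robot touching nothing.
It also fails if it takes over 54 s, if anything falls off the work surface, if the arm or the gripper's body presses on something with over 40 N, if the wrist force passes 120 N, or if a joint passes its speed limit or range.

## Working session

There is one attempt and no reset: what is moved stays moved. The work goes in short steps, Python scripts to look and compute and a tool call to move; the robot and the scene stay as the last step left them, time stands still between calls to the robot, and variables do not carry over. Pictures are saved under pics/ and viewed, at most 10 in all, crops included, and the job is handed in when it is done.

Besides the shell and the picture viewer there is one more tool, called after ">>>" as name([rows], argument=value, ...), one row to a line, values as JSON. drive_tool: Moves the arm, as the interface text tells. Its arguments: {"type":"object","properties":{"increments":{"type":"array"},"grip_force":{"type":"number"}},"required":["increments"]}

```bash
mkdir -p pics; cat > h.py <<'E'
import numpy as np, cv2
from workcell import bot
def snap(n,f):
    c=bot.read_camera(n); cv2.imwrite(f'pics/{f}.png',c['pixels'][:,:,::-1]); np.save(f'pics/{n}.npy',{k:v for k,v in c.items()},allow_pickle=True); return c
def load(n): return np.load(f'pics/{n}.npy',allow_pickle=True).item()
def K(c):
    f=c['pixels'].shape[0]/2/np.tan(np.radians(c['fovy'])/2); return np.array([[f,0,c['cx']],[0,f,c['cy']],[0,0,1]])
def proj(c,p):
    p=np.atleast_2d(p); T=np.array(c['camera_from_world']); q=(p@T[:3,:3].T+T[:3,3])@K(c).T; return q[:,:2]/q[:,2:]
def ray(c,uv):
    T=np.array(c['camera_from_world']); R=T[:3,:3]; d=R.T@np.linalg.inv(K(c))@np.array([*uv,1.]); return -R.T@T[:3,3],d
def atz(c,uv,z):
    o,d=ray(c,uv); return o+d*(z-o[2])/d[2]
def tri(a,ua,b,ub):
    o1,d1=ray(a,ua);o2,d2=ray(b,ub); s=np.linalg.lstsq(np.c_[d1,-d2],o2-o1,rcond=None)[0]
    p,q=o1+s[0]*d1,o2+s[1]*d2; return (p+q)/2,np.linalg.norm(p-q)
E
python3 - <<'E'
from h import *
for n in('side','top'):
    c=snap(n,n+'1'); print(n,c['fovy'],c['cx'],c['cy'],ray(c,(256,192)))
im=[cv2.resize(cv2.imread(f'pics/{n}1.png'),(800,600),interpolation=cv2.INTER_CUBIC) for n in('side','top')]
cv2.imwrite('pics/s1b.png',im[0]);cv2.imwrite('pics/t1b.png',im[1])
print(bot.read_state())
E
```

```text
side 48.21797135250342 254.78593718856285 195.43459670550996 (array([0.32470971, 0.93377459, 0.67350699]), array([ 0.18321822, -0.86715527, -0.46318993]))
top 44.656019460554475 258.27584500292534 186.91680410799205 (array([ 0.17500242, -0.13271928,  1.8111229 ]), array([ 0.20098939, -0.00139273, -0.97966487]))
{'time': 0.1, 'q': array([ 1.20509637e+00,  2.64696267e-01,  1.60528405e+00, -3.41590013e-05,
        1.27373466e+00, -3.68994864e-02]), 'joint_vel': array([ 0.00036357, -0.00175342, -0.00021984,  0.00070271, -0.00083832,
        0.00085008]), 'joint_torque': array([ 7.37783084e-04, -5.16708183e+01, -3.68588412e+01, -1.98600782e-05,
        6.25641493e-03, -3.15124524e-06]), 'tool_pos': array([0.21785241, 0.63853185, 0.40344856]), 'tcp_rot': array([-0.51407516, -3.09884742,  0.00327627]), 'wrist_force': array([ 0.25630552, -0.70799607, -0.06864604]), 'torque': array([-0.03173799, -0.0009612 ,  0.02695212]), 'grip_force': 0.0, 'width': 0.9970130716439503}
```

View pics/s1b.png

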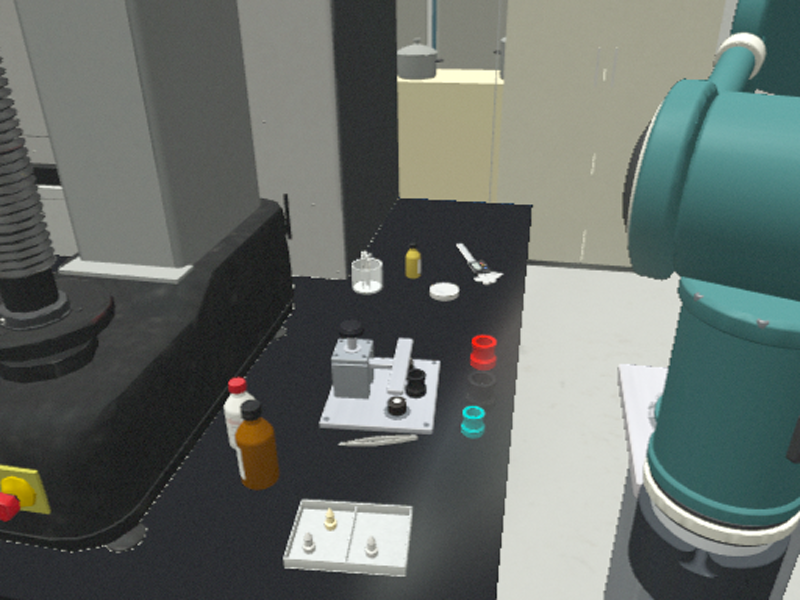

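View pics/t1b.png

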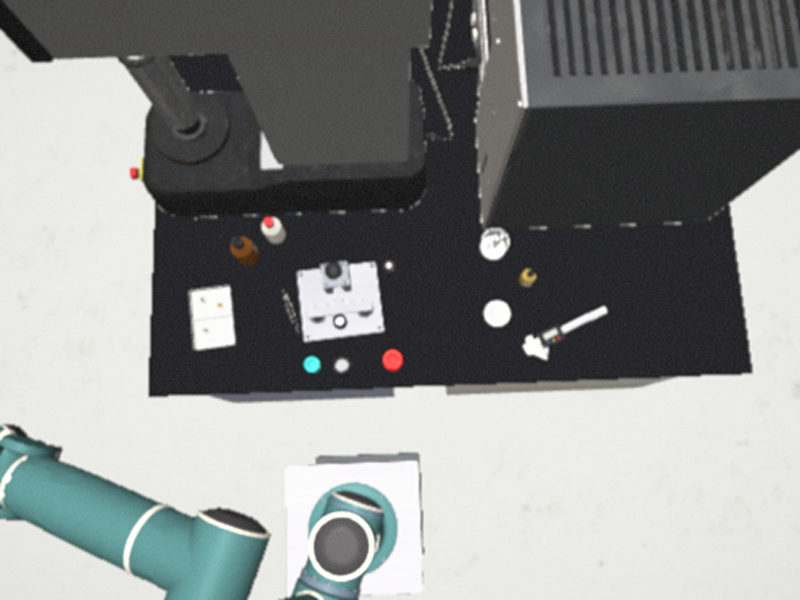

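```bash
python3 - <<'E'
from h import *
s=cv2.imread('pics/side1.png')[195:295,195:330]; t=cv2.imread('pics/top1.png')[150:250,170:270]
a=cv2.resize(s,(540,400),interpolation=cv2.INTER_CUBIC);b=cv2.resize(t,(400,400),interpolation=cv2.INTER_CUBIC)
a=cv2.resize(s,None,fx=5.9,fy=5.9,interpolation=cv2.INTER_CUBIC)
b=cv2.resize(t,None,fx=6,fy=6,interpolation=cv2.INTER_CUBIC)
g=lambda x:(255*(x/255.)**.5).astype('uint8')
cv2.imwrite('pics/s2.png',g(a));cv2.imwrite('pics/t2.png',g(b));print(a.shape,b.shape)
E
```

```text
(590, 796, 3) (600, 600, 3)
```

View pics/s2.png

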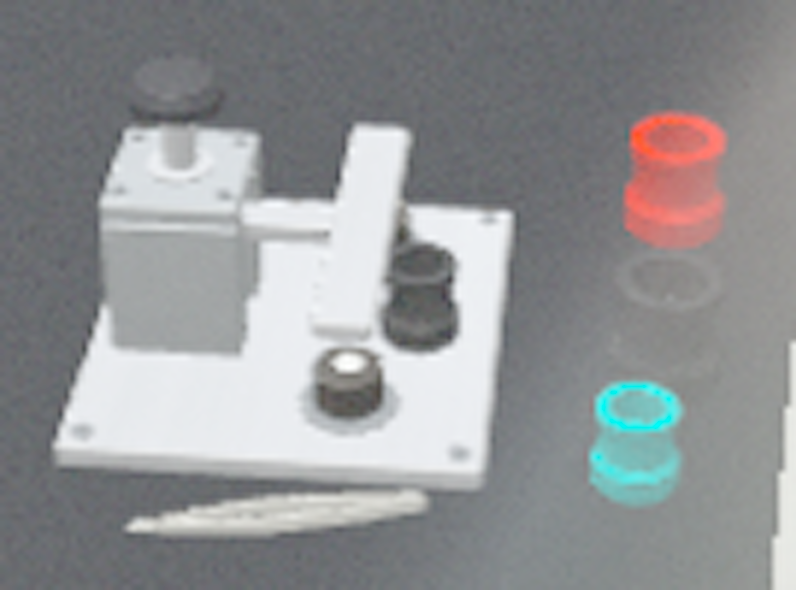

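View pics/t2.png

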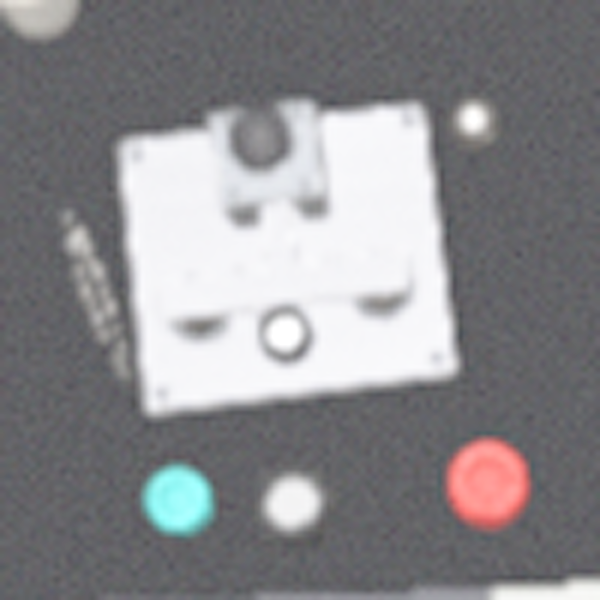

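```bash
cat >> h.py <<'E'
ts=lambda u:(np.array(u)+.5)/5.9-.5+195
tt=lambda u:(np.array(u)+.5)/6-.5+np.array([170,150])
E
python3 - <<'E'
from h import *
S,T=load('side'),load('top')
loc=np.array([[85,100],[85,-100],[-95,-100],[-95,100]])/1000.
w=np.array([atz(T,tt(u),.012)[:2] for u in[(119,140),(424,102),(459,377),(149,413)]])
A=loc-loc.mean(0);B=w-w.mean(0)
th=np.arctan2((A[:,0]*B[:,1]-A[:,1]*B[:,0]).sum(),(A*B).sum())
R=np.array([[np.cos(th),-np.sin(th)],[np.sin(th),np.cos(th)]]);t=w.mean(0)-R@loc.mean(0)
print('press',t,th,'res',w-loc@R.T-t)
print('side corners',[atz(S,ts(u),.012)[:2] for u in[(514,212),(486,472),(56,452)]])
print('expected',loc[2:]@R.T+t,loc[0]@R.T+t)
for n,a,b in[('loupe',(420,263),(286,333)),('head',(175,76),(260,133)),('turq',(638,408),(178,499)),('clear',(669,278),(293,502)),('red',(678,138),(488,483))]:
    p,e=tri(S,ts(a),T,tt(b)); print(n,p,e,'local',R.T@(p[:2]-t))
print('head exp',R@[.045,0]+t)
print('bar corners proj side', (proj(S,np.array([[*(R@[-.048,y]+t),.068] for y in(.08,-.08)]))-195)*5.9)
E
```

```text
press [0.55333347 0.01616515] 0.09067537588871676 res [[ 0.00212816  0.00226154]
 [ 0.00245901 -0.0006741 ]
 [-0.00328904 -0.00178165]
 [-0.00129813  0.00019421]]
side corners [array([ 0.46721339, -0.08644471]), array([0.44915968, 0.11121214]), array([0.62788168, 0.1317228 ])]
expected [[ 0.46777886 -0.09202639]
 [ 0.44966863  0.10715197]] [0.62892915 0.12345118]
loupe [0.49299797 0.01507031 0.0460292 ] 0.0029556597172133944 local [-0.06018676  0.00437311]
head [0.60100697 0.02127602 0.13398298] 0.000683650689518886 local [0.04794044 0.00077299]
turq [0.38960495 0.08638576 0.03449579] 0.0007913683674897158 local [-0.15669733  0.08475794]
clear [0.38392613 0.01220381 0.04989007] 0.0022643645676001865 local [-0.16907009  0.01139497]
red [ 0.39150416 -0.11074085  0.04716787] 0.0018589633250713645 local [-0.17265597 -0.11173081]
head exp [0.5981486  0.02023995]
bar corners proj side [[374.82654031 317.63500043]
 [411.05914684 120.03096356]]
```

The side view shows the black loupe with its rim at about (266,239) in raw pixels. It stands in front of the mid bar on the press. In the top view its rim is at (217,205) and the head is at (213,172). Red, turquoise and clear look-alikes stand on the bench in front. The measured heights, loupe rim at about 46–50 mm and head at about 134 mm, match the text. I'm approaching now.

>>> drive_tool([
  {"delta_pos": [0,0,0],"turn": -0.105,"jaw": 0.4},
  {"delta_pos": [0,0,0],"turn": -0.105,"jaw": 0.4},
  {"delta_pos": [0,0,0],"turn": -0.105,"jaw": 0.4},
  {"delta_pos": [0,0,0],"turn": -0.105,"jaw": 0.4},
  {"delta_pos": [-10,-32,0],"turn": 0,"jaw": 0.4},
  {"delta_pos": [-10,-32,0],"turn": 0,"jaw": 0.4},
  {"delta_pos": [-10,-32,0],"turn": 0,"jaw": 0.4},
  {"delta_pos": [-10,-32,0],"turn": 0,"jaw": 0.4},
])

```text
time: 0.77
tool_pos: [0.2695, 0.5136, 0.4038]
tcp_rot: [0.145, -3.138, 0.002]
wrist_force: [-0.3, 0.0, -0.7]
width: 0.696
grip_force: 0.0
```

>>> drive_tool([
  {"delta_pos": [-10,-32,0],"turn": 0,"jaw": 0.4},
  {"delta_pos": [-10,-32,0],"turn": 0,"jaw": 0.4},
  {"delta_pos": [-10,-32,0],"turn": 0,"jaw": 0.4},
  {"delta_pos": [-10,-32,0],"turn": 0,"jaw": 0.4},
  {"delta_pos": [-10,-32,0],"turn": 0,"jaw": 0.4},
  {"delta_pos": [-10,-32,0],"turn": 0,"jaw": 0.4},
  {"delta_pos": [-10,-32,0],"turn": 0,"jaw": 0.4},
  {"delta_pos": [-10,-32,0],"turn": 0,"jaw": 0.4},
])

```text
time: 1.43
tool_pos: [0.3724, 0.2657, 0.4043]
tcp_rot: [0.144, -3.138, 0.0]
wrist_force: [0.5, 0.4, -0.3]
width: 0.701
grip_force: 0.0
```

```bash
cat >> h.py <<'E'
from scipy.spatial.transform import Rotation as Ro
def st(target=None):
    s=bot.read_state();R=Ro.from_rotvec(s['tcp_rot']).as_matrix();p=s['tool_pos']
    print('t',s['time'],'p',p.round(4),'yhead',np.arctan2(-R[0,1],R[1,1]).round(4),'tilt',R[:,2].round(3),'F',s['wrist_force'].round(1),'w',round(s['width'],3),'g',s['grip_force'],'q6',s['q'][5])
    if target is not None: print('delta tool mm',(R.T@(np.array(target)-p)*1000).round(1))
P0=np.array([.5533,.0162]);TH=.0907
def L(x,y): return P0+np.array([[np.cos(TH),-np.sin(TH)],[np.sin(TH),np.cos(TH)]])@[x,y]
E
python3 -c "
from h import *
st([*L(-.068,.0044),.30])"
```

```text
t 1.4333 p [0.3724 0.2657 0.4043] yhead 0.0916 tilt [-0. -0. -1.] F [ 0.5  0.4 -0.3] w 0.701 g 0.0 q6 -1.097124205408314
delta tool mm [ -89.3 -260.5  104.3]
```

>>> drive_tool([
  {"delta_pos": [-10,-32,8],"turn": 0,"jaw": 0.4},
  {"delta_pos": [-10,-32,8],"turn": 0,"jaw": 0.4},
  {"delta_pos": [-10,-32,8],"turn": 0,"jaw": 0.4},
  {"delta_pos": [-10,-32,8],"turn": 0,"jaw": 0.4},
  {"delta_pos": [-10,-32,8],"turn": 0,"jaw": 0.4},
  {"delta_pos": [-10,-32,8],"turn": 0,"jaw": 0.4},
  {"delta_pos": [-10,-32,8],"turn": 0,"jaw": 0.4},
  {"delta_pos": [0,0,0],"turn": 0,"jaw": 0.4},
])

```text
time: 2.1
tool_pos: [0.4632, 0.0465, 0.3469]
tcp_rot: [0.136, -3.137, 0.004]
wrist_force: [-0.6, -0.7, 0.4]
width: 0.702
grip_force: 0.0
```

```bash
python3 -c "
from h import *
st([*L(-.068,.0044),.25])
c=snap('side','s3');t=snap('top','t3')
a=cv2.resize(c['pixels'][150:290,190:340,::-1],None,fx=4,fy=4,interpolation=cv2.INTER_CUBIC)
cv2.imwrite('pics/s3b.png',(255*(a/255.)**.5).astype('uint8'))"
```

```text
t 2.1 p [0.4632 0.0465 0.3469] yhead 0.0869 tilt [-0.002 -0.003 -1.   ] F [-0.6 -0.7  0.4] w 0.702 g 0.0 q6 -1.60905820230275
delta tool mm [-19.3 -33.6  96.9]
```

View pics/s3b.png

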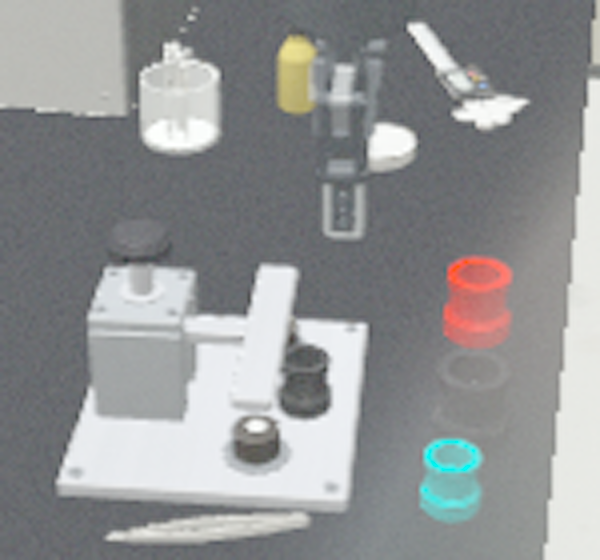

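The gripper sits clear above the scene, with its fingertips near (343,235) in the crop, and the loupe is untouched at (305,380). I'll descend to just above it.

>>> drive_tool([
  {"delta_pos": [-10,-17,25],"turn": 0,"jaw": 0.4},
  {"delta_pos": [-9,-17,25],"turn": 0,"jaw": 0.4},
  {"delta_pos": [0,0,25],"turn": 0,"jaw": 0.4},
  {"delta_pos": [0,0,15],"turn": 0,"jaw": 0.4},
  {"delta_pos": [0,0,0],"turn": 0,"jaw": 0.4},
  {"delta_pos": [0,0,0],"turn": 0,"jaw": 0.4},
])

```text
time: 2.7
tool_pos: [0.4838, 0.0196, 0.2581]
tcp_rot: [0.145, -3.136, -0.001]
wrist_force: [1.1, 0.1, 1.1]
width: 0.7
grip_force: 0.0
```

```bash
python3 -c "
from h import *
st([*L(-.068,.0044),.191])
c=snap('side','s4')
a=cv2.resize(c['pixels'][170:290,190:340,::-1],None,fx=4,fy=4,interpolation=cv2.INTER_CUBIC)
cv2.imwrite('pics/s4b.png',(255*(a/255.)**.5).astype('uint8'))"
```

```text
t 2.7 p [0.4838 0.0196 0.2581] yhead 0.0926 tilt [-0.002  0.    -1.   ] F [1.1 0.1 1.1] w 0.7 g 0.0 q6 -1.674648446574274
delta tool mm [-1.  -5.4 67.1]
```

View pics/s4b.png

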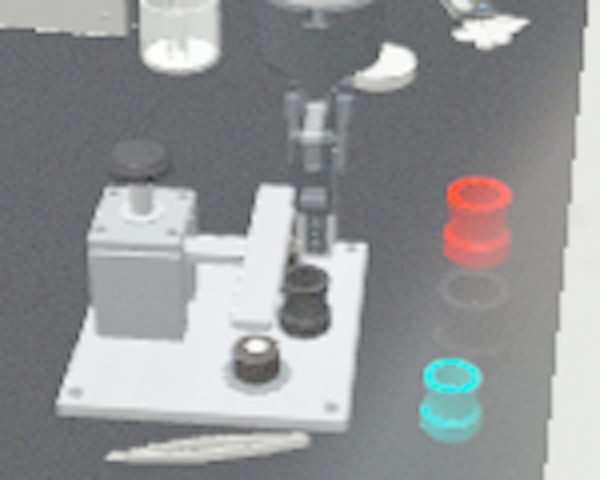

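The fingers now straddle the loupe's line, with the tips at (317,250) in the crop, in front of the bar. I'll lower, close lightly and draw it forward.

>>> drive_tool([
  {"delta_pos": [0,-5,10],"turn": 0,"jaw": 0.4},
  {"delta_pos": [0,0,18],"turn": 0,"jaw": 0.4},
  {"delta_pos": [0,0,18],"turn": 0,"jaw": 0.4},
  {"delta_pos": [0,0,14],"turn": 0,"jaw": 0.4},
  {"delta_pos": [0,0,5],"turn": 0,"jaw": 0.4},
  {"delta_pos": [0,0,0],"turn": 0,"jaw": 0.4},
  {"delta_pos": [0,0,0],"turn": 0,"jaw": 0.4},
])

```text
time: 3.33
tool_pos: [0.4855, 0.0136, 0.1944]
tcp_rot: [-0.143, 3.137, -0.0]
wrist_force: [0.3, -0.7, 0.1]
width: 0.7
grip_force: 0.0
```

```bash
python3 -c "
from h import *
st([*L(-.068,.0044),.191])"
```

```text
t 3.3333 p [0.4855 0.0136 0.1944] yhead 0.0914 tilt [ 0.001 -0.    -1.   ] F [ 0.3 -0.7  0.1] w 0.7 g 0.0 q6 -1.6855030451087922
delta tool mm [0.3 0.9 3.4]
```

>>> drive_tool([
  {"delta_pos": [0,0,0],"turn": 0,"jaw": 0.1},
  {"delta_pos": [0,0,0],"turn": 0,"jaw": 0.0},
  {"delta_pos": [0,0,0],"turn": 0,"jaw": -0.1},
  {"delta_pos": [0,0,0],"turn": 0,"jaw": -0.2},
  {"delta_pos": [0,0,0],"turn": 0,"jaw": -0.4},
  {"delta_pos": [0,0,0],"turn": 0,"jaw": -0.6},
  {"delta_pos": [0,0,0],"turn": 0,"jaw": -0.6},
  {"delta_pos": [0,0,0],"turn": 0,"jaw": -0.6},
], grip_force=25)

```text
time: 4.0
tool_pos: [0.4856, 0.0136, 0.1948]
tcp_rot: [-0.143, 3.137, -0.0]
wrist_force: [-1.2, 0.9, 5.5]
width: 0.392
grip_force: 24.6
```

>>> drive_tool([
  {"delta_pos": [0,0,-2],"turn": 0,"jaw": -0.6},
  {"delta_pos": [0,0,0],"turn": 0,"jaw": -0.6},
  {"delta_pos": [0,0,0],"turn": 0,"jaw": -0.6},
  {"delta_pos": [5,0,0],"turn": 0,"jaw": -0.6},
  {"delta_pos": [10,0,0],"turn": 0,"jaw": -0.6},
  {"delta_pos": [12,0,0],"turn": 0,"jaw": -0.6},
  {"delta_pos": [8,0,0],"turn": 0,"jaw": -0.6},
  {"delta_pos": [0,0,0],"turn": 0,"jaw": -0.6},
])

```text
time: 4.67
tool_pos: [0.4476, 0.0103, 0.1951]
tcp_rot: [0.143, -3.136, -0.0]
wrist_force: [-0.1, 0.6, -0.5]
width: 0.392
grip_force: 24.9
```

```bash
python3 -c "
from h import *
st()
c=snap('side','s5')
a=cv2.resize(c['pixels'][170:290,190:340,::-1],None,fx=4,fy=4,interpolation=cv2.INTER_CUBIC)
cv2.imwrite('pics/s5b.png',(255*(a/255.)**.5).astype('uint8'))"
```

```text
t 4.6667 p [0.4476 0.0103 0.1951] yhead 0.091 tilt [-0.003 -0.    -1.   ] F [-0.1  0.6 -0.5] w 0.392 g 24.931396069659968 q6 -1.6944159060776907
```

View pics/s5b.png

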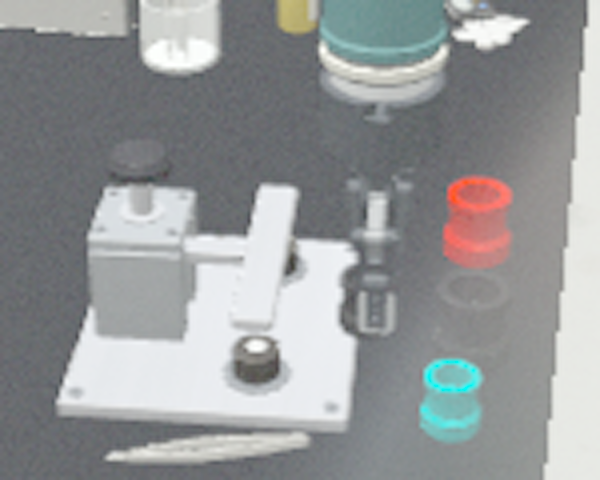

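The loupe is held upright between the pads at (370,300) in the crop, and it is clear of the bar. I'll lift it and carry it to the empty bench on the right, around (0.50, -0.21).

>>> drive_tool([
  {"delta_pos": [0,0,-15],"turn": 0,"jaw": -0.6},
  {"delta_pos": [0,0,-25],"turn": 0,"jaw": -0.6},
  {"delta_pos": [0,0,-25],"turn": 0,"jaw": -0.6},
  {"delta_pos": [0,-15,-15],"turn": 0,"jaw": -0.6},
  {"delta_pos": [-4,-25,0],"turn": 0,"jaw": -0.6},
  {"delta_pos": [-4,-25,0],"turn": 0,"jaw": -0.6},
  {"delta_pos": [-4,-25,0],"turn": 0,"jaw": -0.6},
  {"delta_pos": [-4,-25,0],"turn": 0,"jaw": -0.6},
])

```text
time: 5.38
tool_pos: [0.4769, -0.1038, 0.2761]
tcp_rot: [-0.144, 3.137, -0.001]
wrist_force: [0.1, -0.1, -0.5]
width: 0.395
grip_force: 25.1
```

>>> drive_tool([
  {"delta_pos": [-4,-25,0],"turn": 0,"jaw": -0.6},
  {"delta_pos": [-4,-25,0],"turn": 0,"jaw": -0.6},
  {"delta_pos": [0,-25,0],"turn": 0,"jaw": -0.6},
  {"delta_pos": [0,-25,0],"turn": 0,"jaw": -0.6},
  {"delta_pos": [0,-10,0],"turn": 0,"jaw": -0.6},
  {"delta_pos": [0,0,0],"turn": 0,"jaw": -0.6},
  {"delta_pos": [0,0,0],"turn": 0,"jaw": -0.6},
])

```text
time: 5.97
tool_pos: [0.4944, -0.2115, 0.2755]
tcp_rot: [0.141, -3.138, -0.001]
wrist_force: [0.2, 0.4, -0.1]
width: 0.39
grip_force: 25.1
```

```bash
python3 -c "
from h import *
st([.492,-.2107,.184])
c=snap('side','s6')
t=snap('top','t6')
a=cv2.resize(c['pixels'][120:270,190:340,::-1],None,fx=3.7,fy=3.7,interpolation=cv2.INTER_CUBIC)
b=cv2.resize(t['pixels'][130:280,160:370,::-1],(777,555))[:,550-550:777]
cv2.imwrite('pics/s6b.png',(255*(a/255.)**.5).astype('uint8'))"
```

```text
t 5.9667 p [ 0.4944 -0.2115  0.2755] yhead 0.0898 tilt [-0.     0.001 -1.   ] F [ 0.2  0.4 -0.1] w 0.39 g 25.09043219513842 q6 -2.1116358010775556
delta tool mm [ 2.3  0.9 91.5]
```

View pics/s6b.png

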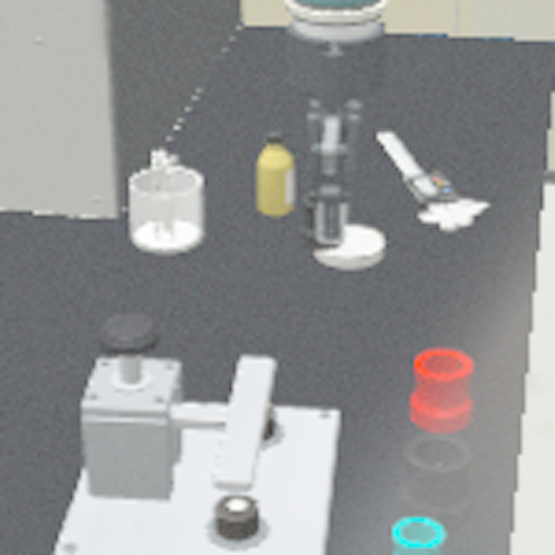

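The loupe is still held upright at (320,220) in the crop, and the bench beneath it is empty. Its underside is about 93 mm up, so I'll lower it.

>>> drive_tool([
  {"delta_pos": [0,0,15],"turn": 0,"jaw": -0.6},
  {"delta_pos": [0,0,22],"turn": 0,"jaw": -0.6},
  {"delta_pos": [0,0,22],"turn": 0,"jaw": -0.6},
  {"delta_pos": [0,0,18],"turn": 0,"jaw": -0.6},
  {"delta_pos": [0,0,10],"turn": 0,"jaw": -0.6},
  {"delta_pos": [0,0,3],"turn": 0,"jaw": -0.6},
  {"delta_pos": [0,0,0],"turn": 0,"jaw": -0.6},
  {"delta_pos": [0,0,0],"turn": 0,"jaw": -0.6},
])

```text
time: 6.73
tool_pos: [0.4951, -0.2112, 0.1865]
tcp_rot: [-0.144, 3.137, -0.001]
wrist_force: [0.7, -0.2, 0.0]
width: 0.39
grip_force: 25.1
```

>>> drive_tool([
  {"delta_pos": [0,0,1],"turn": 0,"jaw": -0.6},
  {"delta_pos": [0,0,1],"turn": 0,"jaw": -0.6},
  {"delta_pos": [0,0,0],"turn": 0,"jaw": -0.6},
  {"delta_pos": [0,0,0],"turn": 0,"jaw": -0.6},
])

```text
time: 7.07
tool_pos: [0.4948, -0.2117, 0.1843]
tcp_rot: [-0.143, 3.137, -0.001]
wrist_force: [-0.0, -0.3, -0.5]
width: 0.392
grip_force: 25.1
```

>>> drive_tool([
  {"delta_pos": [0,0,1],"turn": 0,"jaw": -0.6},
  {"delta_pos": [0,0,0],"turn": 0,"jaw": -0.6},
  {"delta_pos": [0,0,0],"turn": 0,"jaw": -0.6},
])

```text
time: 7.32
tool_pos: [0.4947, -0.2117, 0.1829]
tcp_rot: [-0.143, 3.138, -0.001]
wrist_force: [0.1, -0.3, -0.7]
width: 0.389
grip_force: 25.2
```

>>> drive_tool([
  {"delta_pos": [0,0,1],"turn": 0,"jaw": -0.6},
  {"delta_pos": [0,0,0],"turn": 0,"jaw": -0.6},
  {"delta_pos": [0,0,0],"turn": 0,"jaw": -0.6},
])

```text
time: 7.57
tool_pos: [0.4948, -0.2117, 0.1828]
tcp_rot: [-0.143, 3.138, -0.0]
wrist_force: [-3.3, 0.4, 7.4]
width: 0.391
grip_force: 26.0
```

Contact shows as 7 N, so I'll release gently and rise.

>>> drive_tool([
  {"delta_pos": [0,0,0],"turn": 0,"jaw": -0.2},
  {"delta_pos": [0,0,0],"turn": 0,"jaw": -0.1},
  {"delta_pos": [0,0,0],"turn": 0,"jaw": 0.1},
  {"delta_pos": [0,0,0],"turn": 0,"jaw": 0.3},
  {"delta_pos": [0,0,0],"turn": 0,"jaw": 0.5},
  {"delta_pos": [0,0,0],"turn": 0,"jaw": 0.5},
  {"delta_pos": [0,0,-10],"turn": 0,"jaw": 0.5},
  {"delta_pos": [0,0,-20],"turn": 0,"jaw": 0.5},
])

```text
time: 8.23
tool_pos: [0.493, -0.2108, 0.2097]
tcp_rot: [0.143, -3.133, -0.005]
wrist_force: [0.6, 0.3, 0.3]
width: 0.753
grip_force: 0.0
```

>>> drive_tool([
  {"delta_pos": [0,0,-30],"turn": 0,"jaw": 0.5},
  {"delta_pos": [0,0,-30],"turn": 0,"jaw": 0.5},
  {"delta_pos": [0,0,-30],"turn": 0,"jaw": 0},
  {"delta_pos": [0,0,-30],"turn": 0,"jaw": -0.5},
  {"delta_pos": [0,0,-10],"turn": 0,"jaw": -1},
  {"delta_pos": [0,20,0],"turn": 0,"jaw": -1},
  {"delta_pos": [0,30,0],"turn": 0,"jaw": -1},
  {"delta_pos": [0,0,0],"turn": 0,"jaw": -1},
])

```text
time: 8.9
tool_pos: [0.4891, -0.1588, 0.3417]
tcp_rot: [0.145, -3.138, -0.004]
wrist_force: [0.2, 0.7, 0.2]
width: 0.0
grip_force: 0.0
```

```bash
python3 -c "
from h import *
st([*L(.045,0),.34])
c=snap('side','s7')
t=snap('top','t7')
a=cv2.resize(c['pixels'][120:270,190:340,::-1],(400,400),interpolation=cv2.INTER_CUBIC)
b=cv2.resize(t['pixels'][140:260,190:310,::-1],(400,400),interpolation=cv2.INTER_CUBIC)
cv2.imwrite('pics/s7b.png',(255*(np.hstack([a,b])/255.)**.5).astype('uint8'))"
```

```text
t 8.9 p [ 0.4891 -0.1588  0.3417] yhead 0.0924 tilt [-0.001  0.003 -1.   ] F [0.2 0.7 0.2] w 0.0 g 0.0 q6 -2.0271658703981923
delta tool mm [-125.   168.2    2.1]
```

View pics/s7b.png

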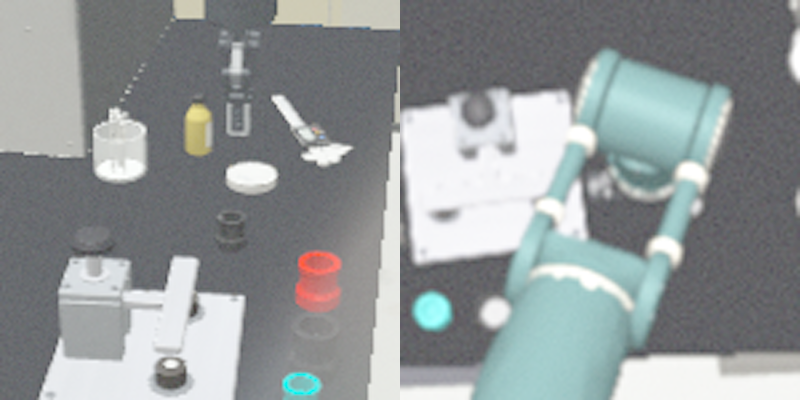

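The loupe stands upright on the bench at (231,228) in the left half, and the press is clear. With the fingers shut, I'm moving over the head.

>>> drive_tool([
  {"delta_pos": [-21,28,0],"turn": 0,"jaw": -1},
  {"delta_pos": [-21,28,0],"turn": 0,"jaw": -1},
  {"delta_pos": [-21,28,0],"turn": 0,"jaw": -1},
  {"delta_pos": [-21,28,0],"turn": 0,"jaw": -1},
  {"delta_pos": [-21,28,0],"turn": 0,"jaw": -1},
  {"delta_pos": [-21,28,0],"turn": 0,"jaw": -1},
  {"delta_pos": [0,0,0],"turn": 0,"jaw": -1},
  {"delta_pos": [0,0,0],"turn": 0,"jaw": -1},
])

```text
time: 9.67
tool_pos: [0.6011, 0.0179, 0.3411]
tcp_rot: [0.147, -3.137, 0.001]
wrist_force: [-0.6, -0.4, -0.5]
width: 0.001
grip_force: 0.0
```

```bash
python3 -c "
from h import *
st([.600,.021,.311])"
```

```text
t 9.6667 p [0.6011 0.0179 0.3411] yhead 0.0938 tilt [-0.001 -0.    -1.   ] F [-0.6 -0.4 -0.5] w 0.001 g 0.0 q6 -1.6758557260885039
delta tool mm [ 0.8  3.2 30.1]
```

>>> drive_tool([
  {"delta_pos": [0,3,10],"turn": 0,"jaw": -1},
  {"delta_pos": [0,0,10],"turn": 0,"jaw": -1},
  {"delta_pos": [0,0,6],"turn": 0,"jaw": -1},
  {"delta_pos": [0,0,4],"turn": 0,"jaw": -1},
  {"delta_pos": [0,0,4],"turn": 0,"jaw": -1},
  {"delta_pos": [0,0,4],"turn": 0,"jaw": -1},
  {"delta_pos": [0,0,0],"turn": 0,"jaw": -1},
  {"delta_pos": [0,0,0],"turn": 0,"jaw": -1},
])

```text
time: 10.33
tool_pos: [0.5988, 0.0191, 0.3038]
tcp_rot: [0.142, -3.135, 0.001]
wrist_force: [-6.3, -0.6, 7.1]
width: -0.002
grip_force: 3.6
```

>>> drive_tool([
  {"delta_pos": [0,0,3],"turn": 0,"jaw": -1},
  {"delta_pos": [0,0,3],"turn": 0,"jaw": -1},
  {"delta_pos": [0,0,3],"turn": 0,"jaw": -1},
  {"delta_pos": [0,0,0],"turn": 0,"jaw": -1},
  {"delta_pos": [0,0,0],"turn": 0,"jaw": -1},
])

```text
time: 10.75
tool_pos: [0.5992, 0.0191, 0.2958]
tcp_rot: [0.142, -3.137, 0.001]
wrist_force: [-6.1, -0.6, 10.2]
width: 0.0
grip_force: 5.0
```

```bash
python3 -c "
from h import *
st([.600,.021,.285])"
```

```text
t 10.75 p [0.5992 0.0191 0.2958] yhead 0.0905 tilt [-0.002 -0.001 -1.   ] F [-6.1 -0.6 10.2] w 0.0 g 5.000012035598047 q6 -1.6703039488604563
delta tool mm [-1.   1.8 10.8]
```

Force against travel fits the spring (10 N at about 15 mm). About 11 mm remain.

>>> drive_tool([
  {"delta_pos": [0,0,3],"turn": 0,"jaw": -1},
  {"delta_pos": [0,0,3],"turn": 0,"jaw": -1},
  {"delta_pos": [0,0,2],"turn": 0,"jaw": -1},
  {"delta_pos": [0,0,2],"turn": 0,"jaw": -1},
  {"delta_pos": [0,0,0],"turn": 0,"jaw": -1},
  {"delta_pos": [0,0,0],"turn": 0,"jaw": -1},
])

```text
time: 11.25
tool_pos: [0.5993, 0.0191, 0.2865]
tcp_rot: [0.142, -3.137, 0.001]
wrist_force: [-7.8, -0.4, 13.8]
width: 0.001
grip_force: 6.6
```

>>> drive_tool([
  {"delta_pos": [0,0,1],"turn": 0,"jaw": -1},
  {"delta_pos": [0,0,0],"turn": 0,"jaw": -1},
  {"delta_pos": [0,0,0],"turn": 0,"jaw": -1},
])

```text
time: 11.5
tool_pos: [0.5993, 0.0191, 0.2857]
tcp_rot: [0.142, -3.137, 0.001]
wrist_force: [-8.0, -0.5, 13.4]
width: -0.001
grip_force: 6.8
```

Near the stop; I'll continue in small steps until the force rises above the spring's 14 N.

>>> drive_tool([
  {"delta_pos": [0,0,1],"turn": 0,"jaw": -1},
  {"delta_pos": [0,0,0],"turn": 0,"jaw": -1},
  {"delta_pos": [0,0,0],"turn": 0,"jaw": -1},
])

```text
time: 11.75
tool_pos: [0.5993, 0.0192, 0.2853]
tcp_rot: [0.142, -3.137, 0.001]
wrist_force: [-9.7, -1.8, 17.4]
width: -0.0
grip_force: 8.2
```

>>> drive_tool([
  {"delta_pos": [0,0,1],"turn": 0,"jaw": -1},
  {"delta_pos": [0,0,0],"turn": 0,"jaw": -1},
  {"delta_pos": [0,0,0],"turn": 0,"jaw": -1},
])

```text
time: 12.0
tool_pos: [0.5993, 0.0192, 0.2853]
tcp_rot: [0.142, -3.137, 0.001]
wrist_force: [-11.2, -1.3, 20.8]
width: 0.001
grip_force: 10.5
```

The stop is reached: height holds at 0.2853 while the force climbs past 20 N. I'll press slightly more, then let the head spring back and retreat.

>>> drive_tool([
  {"delta_pos": [0,0,1],"turn": 0,"jaw": -1},
  {"delta_pos": [0,0,0],"turn": 0,"jaw": -1},
  {"delta_pos": [0,0,-5],"turn": 0,"jaw": -1},
  {"delta_pos": [0,0,-7],"turn": 0,"jaw": -1},
  {"delta_pos": [0,0,-7],"turn": 0,"jaw": -1},
  {"delta_pos": [0,0,-7],"turn": 0,"jaw": -1},
  {"delta_pos": [0,0,-10],"turn": 0,"jaw": -1},
  {"delta_pos": [0,0,-20],"turn": 0,"jaw": -1},
])

```text
time: 12.67
tool_pos: [0.5987, 0.0195, 0.3348]
tcp_rot: [0.142, -3.134, -0.0]
wrist_force: [0.3, 0.1, -0.2]
width: 0.001
grip_force: 0.0
```

>>> drive_tool([
  {"delta_pos": [0,0,-30],"turn": 0,"jaw": -1},
  {"delta_pos": [0,0,-30],"turn": 0,"jaw": -1},
  {"delta_pos": [0,0,-10],"turn": 0,"jaw": -1},
  {"delta_pos": [0,0,0],"turn": 0,"jaw": -1},
  {"delta_pos": [0,0,0],"turn": 0,"jaw": -1},
  {"delta_pos": [0,0,0],"turn": 0,"jaw": -1},
])

```text
time: 13.17
tool_pos: [0.5993, 0.0199, 0.4045]
tcp_rot: [0.143, -3.135, -0.0]
wrist_force: [-0.9, 0.4, 0.3]
width: -0.002
grip_force: 0.0
```

```bash
python3 -c "
from h import *
st()
c=snap('side','s8')
a=cv2.resize(c['pixels'][120:300,140:340,::-1],(660,594),interpolation=cv2.INTER_CUBIC)
cv2.imwrite('pics/s8b.png',(255*(a/255.)**.5).astype('uint8'))"
```

```text
t 13.1667 p [0.5993 0.0199 0.4045] yhead 0.0909 tilt [-0.003  0.    -1.   ] F [-0.9  0.4  0.3] w -0.002 g 0.0 q6 -1.670139473038256
```

View pics/s8b.png

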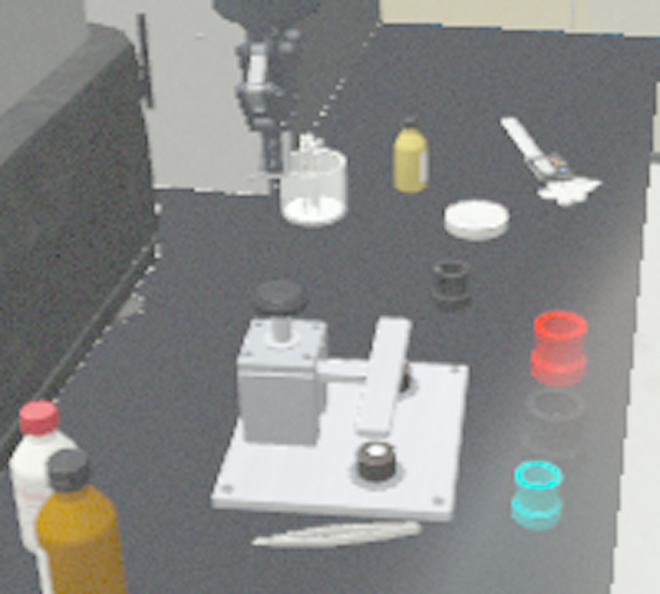

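The head has sprung back up (280,297), the loupe stands upright at (451,285), and nothing else has moved. I'm handing in.

```bash
python3 -c "
from workcell import bot
print(bot.finish_job())"
```

```text
the job is handed in; nothing more can be done
None
```

The loupe stands upright on the bench to the right of the press, the head was pressed to its stop and sprang back up, nothing else looked moved in the last side picture, and the job is handed in at about 13 s.

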